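# Cap the next bottle on the bench capper

### The arm

A 7-joint arm with a two-finger parallel gripper is mounted at the origin on a cart in front of the work surface, level with it; the furniture and walls round the work are solid. World frame = base frame: x ahead of the robot, y to its left, z up, the work surface at z = 0. Lengths are in m, angles in rad, forces in N, time in s.
With the tool pointing down it reaches from about 0.425 to 0.925 m from the base axis. Payload 6.8 kg.
Tool frame: the origin (TCP) lies on the mounting face of the last link; the fingertips stand 173 mm ahead of it and the grasp point (between the pads) lies 155 mm ahead of it; z points along the fingers, y is the line along which they close (so a half turn about z gives the same grasp; the last joint's range is limited). The gripper opens to 85 mm and grips with 20 to 120 N. Pads are 22 mm wide; open, the fingers measure 114 mm over their backs; the gripper's body (76 mm by 85 mm) begins 54 mm behind the grasp point. The pads swing forward as they close: fully open they stand 13 mm farther back than shut.
Start: joints at [-1.425, 0.477, 0.022, 1.555, -0.011, 1.109, -0.083], TCP at [0.169, 0.653, 0.405] pointing down, gripper open.
Joint ranges: [-2.96, 2.96], [-0.34, 2.1], [-1.41, 1.46], [0.24, 2.44], [-1.37, 4.51], [0.17, 1.92], [-2.96, 2.96]. Speed limits (rad/s): [2.39, 2.39, 3.14, 3.14, 3.14, 3.14, 3.14].

### API

Orientations are given as [roll, pitch, yaw] about the fixed x, y, z axes, in that order (R = Rz(yaw) Ry(pitch) Rx(roll)).
In Python, from cell import * gives the robot as it stands.
- The arm moves only by the tool step_arm, never from a script. Its argument "moves" is a list of rows, each a list of 3 entries, a list of its own where there are three numbers: the shift along the tool's x, y, z in cm, then the turn, a rotation vector about the tool's x, y, z in rad, then the opening, from -1 (shut) to 1 (fully open). A call has 1 to 12 rows; each row is the pose to reach, as a shift and turn from the pose commanded when the call began, along the tool's axes at that moment; what a row does not reach only later rows make up. A row lasts 1/8 s, in which the tool goes at most 62.5 mm and 10.7 degrees, less where a joint would pass 70% of its speed; a pose out of reach is approached as far as the arm can. A call with a gripper value outside its range is refused whole. The fingers move at their own pace and stop on an object; "grip_force" is the grip in N (left out, the last holds). Time passes only in rows, so rows that repeat a pose let the fingers close. It gives the time, the measured TCP pose, the force, the opening and the grip force at its end, in the units of the state.
- state(): the state, without advancing time (a new reading comes with each control period).
- grab_frame(name): name is "side" or "top" or "wrist"; returns a dict with "image" (400x640x3 uint8, blue, green, red), "vertical_fov" (degrees; the focal length in pixels is half the picture's height over the tangent of half this angle, whatever the lens; pixels are square), "cx", "cy" (the principal point, pixels), "xyz" and "attitude" of the camera in the world. Camera axes: x right, y up, looking along -z (the intrinsics and any distortion apply to the point x, -y, -z); pixel columns grow to the right and rows downward; lengths in m; the calibration is good to about 2 mm. A picture is of the moment at which its call begins. There is no depth.
- job_done(): hands the job in; it is judged then, once.
The state is a dict: "clock": time; "joint_positions": joint angles; "qvel": joint speeds; "joint_torque": joint torques, N m; "ee_pos": TCP position; "orientation": TCP orientation; "ft_force": force on the tool from outside, world axes, zero at the start; "wrist_torque": the same for the moment, N m; "opening": opening from 0.0 (shut) to 1.0 (fully open); "finger_force": force on a finger pad.
Only numpy, scipy, OpenCV 4.12 (cv2) and the standard library are available. Lean on these libraries where they do the work, as an engineer would, in place of code of your own. Each camera call takes 0.05 s, during which the arm holds its last target. There are 200 camera calls.

### The job

Cap the bottle whose yellow cap still stands proud: push the white tray along its rail by its handle until that bottle clicks into place centred under the bell of the bench capper, then press the lever down so that the bell slides over the neck and pushes the cap fully home. Let the lever come back up; leave the tray at that station with both bottles standing in it, do not touch the bottles or caps with the gripper, and leave the lemon and the tumbler alone.

Things in the scene. Friction and masses are not known exactly. Their poses are not given: they have to be found in the camera images.
- capper: Green bench bottle capper fixed to the worktop, 270 x 158 x 285 mm. Origin: on the worktop under the bell's axis; x along the slide rail, away from the robot; y left; z up. Its head (x -22 to 32 mm, y +-84, z 213 to 279) stands on two columns at y +-69 mm. Aluminium guide rails (outside y +-50, top z 38 mm) run from x -130 to 130 mm; end stop for the tray at x 127 mm.
- bell (a point): Centre of the downward mouth of the steel bell under the head: inner diameter about 40 mm, 12 mm deep inside, outer diameter 52 mm, on a vertical ram. With the lever up the mouth is 160 mm over the worktop, clear of the caps; it goes straight down 34 mm per rad of lever.
- tray: White bottle tray, aluminium edges, 150 x 76 x 20 mm, 0.45 kg, sliding along the capper's x under the rails' lips. Origin: on its underside, midway between two pockets at x -32 and +32 mm, 12 mm deep, each with a catch notch beside it in both edges. It starts with the far pocket 20 to 42 mm short of the station (to the robot's side); the near pocket's click comes 64 mm after the far one's.
- handle (a point): Middle of the cross bar of the tray's steel bow handle, at tray x -137 mm (the end towards the robot), 32 mm over the worktop. The bar is 10 mm thick and 40 mm long along y; the space inside the bow is 44 mm wide. Push its robot-side face towards the capper.
- bottle_1: Small brown glass bottle to be capped, 56 mm in diameter, loose in either of the tray's pockets, about 0.29 kg. Origin: centre of its underside, z up. Neck 26 mm in diameter, rim at 118 mm. Its yellow cap stands 10 mm proud, so glass shows between the cap and the bead on the neck; top of the cap at 129.5 mm, 119.5 mm when home.
- cap_1 (a joint): Travel of the yellow cap (32 mm in diameter, 16 mm high) down the neck of bottle_1: 0 m standing proud, 0.010 m fully home. Stiff friction of 14 N; it stays where it is pushed.
- bottle_2: The other bottle, the same but already capped (its cap sits down on the bead), loose in the other pocket. Origin: centre of its underside.
- lever (a joint): Capper's lever on its right (-y) side; hinge axis along the capper's y, 12 mm behind the bell's axis, 245 mm over the worktop. 0 rad: fully up, its arm 0.5 rad above level towards the robot; 1.05 rad: lower stop. A spring lifts it back when released. The bell meets the cap at about 0.72 rad; the cap is home at about 1.01 rad. Pressing takes 3 to 8 N at the grip.
- grip (a point): Middle of the lever's black round grip, 24 mm in diameter, 64 mm long along the capper's y, 150 mm from the hinge axis, at capper y -130 mm. It moves on a circle in the capper's x-z plane: 317 mm over the worktop with the lever up, about 167 mm with it down. Press its top.
- lemon: Loose yellow lemon, 72 x 55 x 56 mm, lying on the brown glass top of the cooker to the left. Not part of the job.
- tumbler: Loose clear glass tumbler, 81 mm in diameter, 93 mm high, standing on the brown glass top of the cooker to the left. Not part of the job.
- station (a point): Point under the bell's axis, 18 mm over the worktop, where the underside of a bottle centred under the bell stands. Beside it a sprung ball catch in each guide rail snaps into the tray's notches: it pulls the tray in from about 3 mm either side and holds it. Sliding the tray takes about 5 N, leaving a notch about 15 N.
Things that resemble listed ones, but are neither listed nor needed, are in the scene too. What is shaped like the bottle_2 but blue or red is not meant.

How it is judged:
By the outcome, as a careful person would: the job done as asked, in the order asked, and still so for the second after the job is handed in, with the robot touching nothing.
It also fails if it takes over 53 s, if anything falls off the work surface, if the arm or the gripper's body presses on something with over 40 N, if the wrist force passes 120 N, or if a joint passes its speed limit or range.

## Working session

There is one attempt and no reset: what is moved stays moved. The work goes in short steps, Python scripts to look and compute and a tool call to move; the robot and the scene stay as the last step left them, time stands still between calls to the robot, and variables do not carry over. Pictures are saved under pics/ and viewed, at most 12 in all, crops included, and the job is handed in when it is done.

Besides the shell and the picture viewer there is one more tool, called after "Request:" in YAML: its name, and indented under it one key for each argument. step_arm: Moves the arm, as the interface text tells. Its arguments: {"type":"object","properties":{"moves":{"type":"array","items":{"type":"array"}},"grip_force":{"type":"number"}},"required":["moves"]}

```bash
mkdir -p pics; cat > h.py <<'E'
from cell import *
import numpy as np, cv2
from scipy.spatial.transform import Rotation as R
def cam(n):
    f=grab_frame(n); return f
def rot(a): 
    a=np.array(a)
    return a if a.shape==(3,3) else (R.from_euler('xyz',a).as_matrix() if a.size==3 else R.from_quat(a).as_matrix())
def ray(f,u,v):
    F=200/np.tan(np.radians(f['vertical_fov'])/2)
    d=rot(f['attitude'])@np.array([(u-f['cx'])/F,-(v-f['cy'])/F,-1])
    return np.array(f['xyz']),d/np.linalg.norm(d)
def onz(f,u,v,z):
    o,d=ray(f,u,v); return o+d*(z-o[2])/d[2]
def tri(r1,r2):
    (o1,d1),(o2,d2)=r1,r2
    A=np.stack([d1,-d2],1); s=np.linalg.lstsq(A,o2-o1,rcond=None)[0]
    p,q=o1+s[0]*d1,o2+s[1]*d2
    return (p+q)/2,np.linalg.norm(p-q)
def proj(f,p):
    F=200/np.tan(np.radians(f['vertical_fov'])/2)
    c=rot(f['attitude']).T@(np.array(p)-f['xyz']); return f['cx']+F*c[0]/-c[2], f['cy']-F*c[1]/-c[2]
E
python3 - <<'E'
from h import *
import pickle
fs={}
for n in("side","top"):
    f=cam(n);fs[n]=f;cv2.imwrite(f'pics/{n}0.png',f['image']);print(n,{k:v for k,v in f.items() if k!='image'})
pickle.dump(fs,open('f0.pkl','wb'))
print(state())
E
```

```text
side {'vertical_fov': 48.03677917548267, 'cx': 316.3661336946499, 'cy': 200.65975140337426, 'xyz': array([ 0.6224305 , -0.77489126,  0.85518671]), 'attitude': array([ 0.97089645, -0.0201286 ,  0.05131041])}
top {'vertical_fov': 56.03138090077407, 'cx': 317.73488750092207, 'cy': 197.2338077397311, 'xyz': array([0.47355899, 0.14039604, 1.23837405]), 'attitude': array([ 0.09310243,  0.02640652, -1.58588452])}
{'clock': 0.1, 'joint_positions': array([-1.42509041,  0.47774446,  0.02233801,  1.55633873, -0.01150869,
        1.10931829, -0.08311298]), 'qvel': array([-0.00062469, -0.00155425, -0.00083204, -0.00117022,  0.0012556 ,
       -0.00115637,  0.00121023]), 'joint_torque': array([ 3.93676164e-03, -5.97754884e+01,  1.61349714e+00, -2.81954545e+01,
        1.28018169e-02,  5.06602402e-03,  2.51227596e-05]), 'ee_pos': array([0.16941064, 0.65314205, 0.40381034]), 'orientation': array([-3.13991564e+00,  1.13299439e-04,  2.88779427e+00]), 'ft_force': array([-0.91501149, -0.49901814, -0.45556489]), 'wrist_torque': array([-0.02666074, -0.01620694, -0.01344973]), 'finger_force': 0.0, 'opening': 0.9998631121849084}
```

View pics/side0.png

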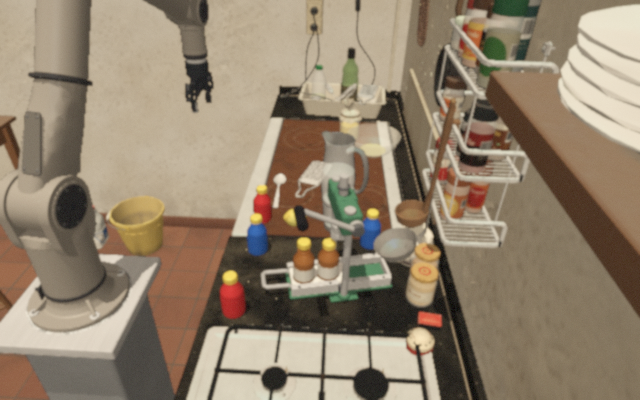

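View pics/top0.png

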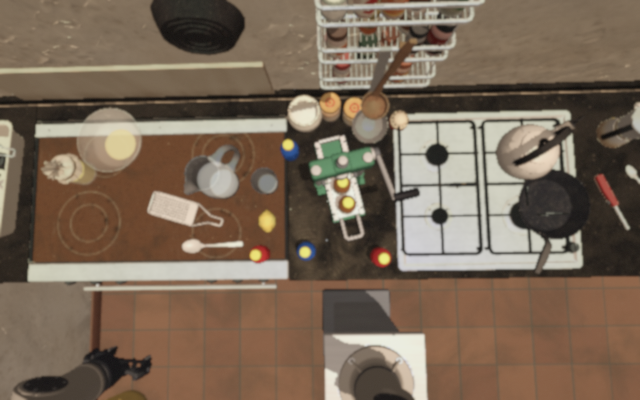

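Side view: bottles with yellow caps at (304,250) and (328,250), bow handle at about (265,280), lever grip at about (298,216). Top view: handle bar at about (354,236), caps at (343,184) and (347,203), grip at (405,194). Now I'll enlarge the crops.

```bash
python3 - <<'E'
from h import *
import pickle
fs=pickle.load(open('f0.pkl','rb'))
s=cv2.resize(fs['side']['image'][180:310,250:400],None,fx=4,fy=4,interpolation=cv2.INTER_CUBIC)
t=cv2.resize(fs['top']['image'][125:255,285:435],None,fx=4,fy=4,interpolation=cv2.INTER_CUBIC)
cv2.imwrite('pics/c1.png',s);cv2.imwrite('pics/c2.png',t)
E
```

```text
(no output)
```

View pics/c1.png

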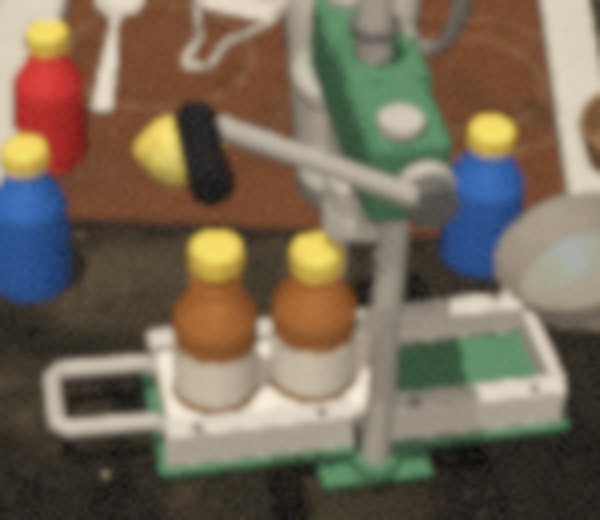

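View pics/c2.png

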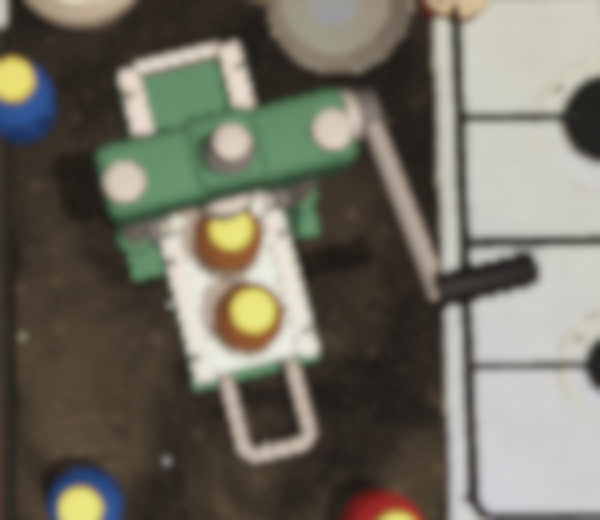

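The near bottle looks like the proud one: it stands about 3 px taller in the side view than the far one. I'll triangulate the key points and check this.

```bash
python3 - <<'E'
from h import *
import pickle
fs=pickle.load(open('f0.pkl','rb'));S,T=fs['side'],fs['top']
s=lambda u,v:ray(S,250+u/4-.375,180+v/4-.375)
t=lambda u,v:ray(T,285+u/4-.375,125+v/4-.375)
def hsvc(f,x0,x1,y0,y1):
    h=cv2.cvtColor(f['image'],cv2.COLOR_BGR2HSV);m=cv2.inRange(h,(20,120,120),(38,255,255))
    mm=np.zeros_like(m);mm[y0:y1,x0:x1]=m[y0:y1,x0:x1]
    n,l,st,c=cv2.connectedComponentsWithStats(mm)
    return [(st[i].tolist(),c[i].round(2).tolist()) for i in range(1,n) if st[i][4]>8]
print(hsvc(S,295,340,232,255));print(hsvc(T,335,360,175,215))
P={}
for n,a,b in [('handle',(57,400),(277,452)),('handle_L_end',(56,374),(255,458)),('handle_R_end',(60,428),(308,442)),('grip',(206,151),(488,279)),('gripin',(213,190),(534,268)),
  ('headbolt_R',(401,115),(334,126)),('capnear',(216,240),(253,309)),('capfar',(316,243),(231,230)),
  ('railfarL',(520,300),(215,50))]:
    p,e=tri(s(*a),t(*b));P[n]=p;print(n,p.round(4),'gap',e.round(4),'reach',np.hypot(*p[:2]).round(3))
yl=[onz(T,*(285+u/4-.375,125+v/4-.375),.282) for u,v in((124,180),(334,128))]
print(yl,np.linalg.norm(yl[0]-yl[1]))
d=yl[0]-yl[1];print('yaw',np.degrees(np.arctan2(-d[0],d[1])))
v=P['capfar']-P['capnear'];print('yaw caps',np.degrees(np.arctan2(v[1],v[0])),np.linalg.norm(v))
E
```

```text
[([296, 237, 15, 14, 166], [303.34, 243.05]), ([322, 237, 14, 14, 148], [328.29, 243.65])]
[([337, 179, 12, 9, 59], [342.49, 183.51]), ([342, 197, 13, 12, 80], [347.41, 202.42])]
handle [0.4581 0.0578 0.0312] gap 0.0053 reach 0.462
handle_L_end [0.4544 0.0758 0.0367] gap 0.0066 reach 0.461
handle_R_end [0.4647 0.0328 0.0317] gap 0.0033 reach 0.466
grip [ 0.5643 -0.0538  0.3193] gap 0.0027 reach 0.567
gripin [ 0.5704 -0.0825  0.3172] gap 0.0019 reach 0.576
headbolt_R [0.6663 0.0334 0.2857] gap 0.0003 reach 0.667
capnear [0.5609 0.0806 0.152 ] gap 0.0008 reach 0.567
capfar [0.6213 0.0949 0.1414] gap 0.0031 reach 0.628
railfarL [0.7599 0.102  0.0988] gap 0.0112 reach 0.767
[array([0.6347281 , 0.16866123, 0.282     ]), array([0.66591275, 0.03304266, 0.282     ])] 0.13915774964867594
yaw 12.949706197682373
yaw caps 13.342214097614956 0.06299617563416941
```

Heights agree with the text (handle 31 mm, grip 319 mm, near cap 152 mm against 141 mm for the far cap). So the near bottle is bottle_1. Capper yaw is about 13.1°, its origin about (0.651, 0.100), and the tray needs to go about 92 mm. The tool will straddle the handle bar with the fingers along capper x.

```bash
cat >> h.py <<'E'
YAW=np.radians(13.1); O=np.array([.651,.100,0])
C=R.from_euler('z',YAW).as_matrix()
def w(x,y,z): return O+C@np.array([x,y,z])
def c(p): return C.T@(np.array(p)-O)
def mv(p,yaw,st=None,tilt=0):
    st=st or state(); A=rot(st['orientation']); B=R.from_euler('xyz',[np.pi,0,yaw]).as_matrix()
    return (A.T@(np.array(p)-st['ee_pos'])*100).round(2), R.from_matrix(A.T@B).as_rotvec().round(3)
E
python3 - <<'E'
from h import *
print(c([.4581,.0578,0]),w(-.197,.001,.36))
print(mv(w(-.197,.001,.36),1.799))
E
```

```text
[-0.19744465  0.00261925  0.        ] [0.45890008 0.05632367 0.36      ]
(array([-43.01, -50.49,   4.47]), array([-1.000e-03,  1.000e-03,  1.089e+00]))
```

Request:
step_arm:
  moves:
    - [[-3.9,-4.6,0],[0,0,0.1],0.2]
    - [[-7.8,-9.2,0],[0,0,0.2],-0.3]
    - [[-11.7,-13.8,0],[0,0,0.3],-0.3]
    - [[-15.6,-18.4,0],[0,0,0.4],-0.3]
    - [[-19.5,-23,0],[0,0,0.5],-0.3]
    - [[-23.4,-27.5,0],[0,0,0.6],-0.3]
    - [[-27.3,-32,0],[0,0,0.7],-0.3]
    - [[-31.2,-36.6,0],[0,0,0.8],-0.3]
    - [[-35.1,-41.2,0],[0,0,0.9],-0.3]
    - [[-39,-45.8,1.5],[0,0,1.0],-0.3]
    - [[-43,-50.5,4.5],[0,0,1.089],-0.3]
    - [[-43,-50.5,4.5],[0,0,1.089],-0.3]

```text
clock: 1.6
ee_pos: [0.459, 0.0526, 0.3583]
orientation: [-3.139, 0.002, 1.791]
ft_force: [-0.6, 0.0, -0.1]
opening: 0.35
finger_force: 0.0
```

```bash
python3 - <<'E'
from h import *
f=cam('wrist');cv2.imwrite('pics/w1.png',f['image'])
import pickle;pickle.dump(f,open('w1.pkl','wb'))
s=state();print(s['clock'],s['ee_pos'],s['orientation'],s['opening'],c(s['ee_pos']),f['xyz'],f['attitude'])
print(proj(f,w(-.1975,0,.037)),proj(f,w(-.197,.02,.032)),proj(f,w(-.197,-.02,.032)))
E
```

```text
1.65 [0.45898298 0.05415826 0.3585852 ] [-3.13928505e+00  1.29741733e-03  1.79417490e+00] 0.35207003829304934 [-0.19741005 -0.00112784  0.3585852 ] [0.44209076 0.12158921 0.32773954] [-0.28685067  0.00213452  0.21961459]
(np.float64(324.69057180573054), np.float64(184.545727539664)) (np.float64(325.01130767007953), np.float64(164.88733285067468)) (np.float64(325.2499331650504), np.float64(201.37320812459018))
```

View pics/w1.png

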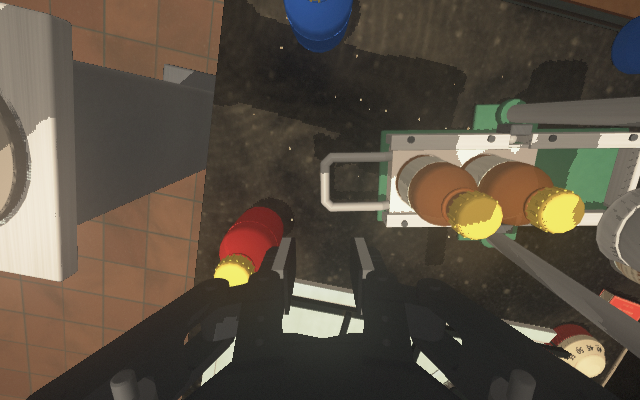

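Wrist view: handle bar at (325,182), matching its projected position (325,184); the near cap stands proud on the bead. Next, check clearance to the red bottle (cap at 233,272) and plan the descent.

```bash
python3 - <<'E'
from h import *
import pickle
fs=pickle.load(open('f0.pkl','rb'));f=pickle.load(open('w1.pkl','rb'))
p,e=tri(ray(f,233,272),ray(fs['top'],383,258));print('red',p,e,c(p))
p,e=tri(ray(f,325,182.5),ray(fs['top'],285+277/4-.4,125+452/4-.4));print('handle',p,e,c(p))
print(mv(w(-.197,.001,.185),1.799))
E
```

```text
red [ 0.39477003 -0.02150846  0.11009156] 0.0015666777737388872 [-0.27710189 -0.06027147  0.11009156]
handle [0.45688806 0.05895433 0.04611178] 0.002373228691380861 [-0.19836342  0.00401823  0.04611178]
(array([ 0.24,  0.08, 17.36]), array([-0.002,  0.001, -0.005]))
```

Request:
step_arm:
  moves:
    - [[0.2,0.1,4],[0,0,0],-0.3]
    - [[0.2,0.1,9],[0,0,0],-0.3]
    - [[0.2,0.1,13],[0,0,0],-0.3]
    - [[0.2,0.1,15.5],[0,0,0],-0.3]
    - [[0.2,0.1,17.3],[0,0,0],-0.3]
    - [[0.2,0.1,17.3],[0,0,0],-0.3]

```text
clock: 2.4
ee_pos: [0.4588, 0.06, 0.186]
orientation: [-3.139, -0.001, 1.801]
ft_force: [0.6, -0.5, 0.0]
opening: 0.35
finger_force: 0.0
```

```bash
python3 - <<'E'
from h import *
f=cam('wrist');cv2.imwrite('pics/w2.png',f['image'])
s=state();print(s['clock'],s['ee_pos'],c(s['ee_pos']),s['ft_force'],s['opening'])
print(mv(w(-.093,0.001,.185),1.799))
E
```

```text
2.45 [0.45926366 0.05978887 0.18673035] [-0.19586049  0.00429262  0.18673035] [ 0.05109781 -0.93011939  0.64097355] 0.3510848867542484
(array([-0.34, 10.29,  0.16]), array([-0.001, -0.001,  0.002]))
```

View pics/w2.png

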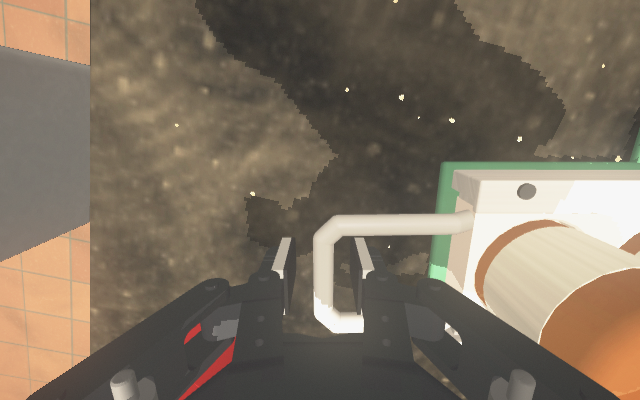

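The bar (x≈325) sits centred between the pads (285 and 363). Start pushing, slowly.

Request:
step_arm:
  moves:
    - [[0,0.6,0],[0,0,0],-0.3]
    - [[0,1.2,0],[0,0,0],-0.3]
    - [[0,1.8,0],[0,0,0],-0.3]
    - [[0,2.4,0],[0,0,0],-0.3]
    - [[0,3.0,0],[0,0,0],-0.3]
    - [[0,3.6,0],[0,0,0],-0.3]
    - [[0,4.1,0],[0,0,0],-0.3]
    - [[0,4.6,0],[0,0,0],-0.3]
    - [[0,5.1,0],[0,0,0],-0.3]
    - [[0,5.6,0],[0,0,0],-0.3]
    - [[0,6.1,0],[0,0,0],-0.3]
    - [[0,6.6,0],[0,0,0],-0.3]

```text
clock: 3.95
ee_pos: [0.5227, 0.0736, 0.1862]
orientation: [-3.138, -0.0, 1.799]
ft_force: [-5.2, -1.0, -0.8]
opening: 0.35
finger_force: 2.8
```

```bash
python3 - <<'E'
from h import *
f=cam('top');T=f
cv2.imwrite('pics/t2.png',cv2.resize(f['image'][125:255,285:435],None,fx=4,fy=4,interpolation=cv2.INTER_CUBIC))
f=cam('side')
cv2.imwrite('pics/s2.png',cv2.resize(f['image'][180:310,250:400],None,fx=4,fy=4,interpolation=cv2.INTER_CUBIC))
s=state();print(s['clock'],s['ee_pos'],c(s['ee_pos']),s['ft_force']@C,s['opening'])
E
```

```text
4.05 [0.52387548 0.07391804 0.18664693] [-0.12972773  0.00340974  0.18664693] [-2.15579119 -0.21495792 -0.59176305] 0.3472734773382507
```

View pics/s2.png

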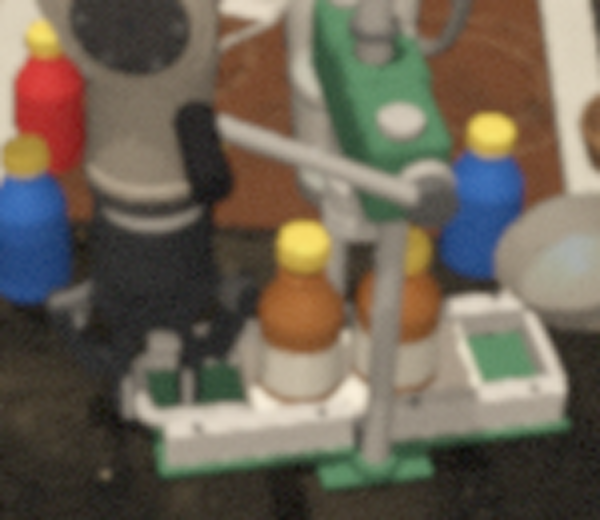

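Side view: the tray has moved, bottle_1's cap is now at crop (303,240), and both bottles are upright. About 35 mm to go, so the last stretch will be in small steps, watching the force.

Request:
step_arm:
  moves:
    - [[0,0.5,0],[0,0,0],-0.3]
    - [[0,1.0,0],[0,0,0],-0.3]
    - [[0,1.5,0],[0,0,0],-0.3]
    - [[0,2.0,0],[0,0,0],-0.3]
    - [[0,2.4,0],[0,0,0],-0.3]
    - [[0,2.7,0],[0,0,0],-0.3]
    - [[0,2.7,0],[0,0,0],-0.3]

```text
clock: 4.92
ee_pos: [0.55, 0.0799, 0.1867]
orientation: [-3.141, -0.0, 1.799]
ft_force: [-1.8, -0.9, -1.0]
opening: 0.353
finger_force: 1.4
```

Request:
step_arm:
  moves:
    - [[0,0.15,0],[0,0,0],-0.3]
    - [[0,0.2,0],[0,0,0],-0.3]

```text
clock: 5.18
ee_pos: [0.5517, 0.0802, 0.1866]
orientation: [-3.141, -0.0, 1.799]
ft_force: [-5.3, -0.2, 0.7]
opening: 0.351
finger_force: 2.4
```

Request:
step_arm:
  moves:
    - [[0,0.1,0],[0,0,0],-0.3]
    - [[0,0.2,0],[0,0,0],-0.3]

```text
clock: 5.42
ee_pos: [0.5544, 0.0808, 0.1869]
orientation: [3.14, 0.0, 1.799]
ft_force: [-1.8, -0.3, -0.9]
opening: 0.353
finger_force: 0.7
```

```bash
python3 - <<'E'
from h import *
import pickle
s=state();print(s['clock'],c(s['ee_pos']),s['ft_force']@C,s['finger_force'])
f=cam('side');T=cam('top');W=cam('wrist');pickle.dump((f,T,W),open('f3.pkl','wb'))
h=cv2.cvtColor(f['image'],cv2.COLOR_BGR2HSV);m=cv2.inRange(h,(20,120,120),(38,255,255));m[:,:310]=0;m[:,350:]=0;m[:228]=0;m[260:]=0
n,l,st,cc=cv2.connectedComponentsWithStats(m)
for i in range(1,n):
  if st[i][4]>8: print(st[i],cc[i],c(onz(f,*cc[i],.139)))
E
```

```text
5.425 [-0.09840102  0.00321061  0.18685921] [-1.82678643  0.11903624 -0.93174515] 0.6816800124943256
[332 239  12   8  64] [337.5    242.6875] [-0.00780285 -0.00756948  0.139     ]
```

Request:
step_arm:
  moves:
    - [[0,0.1,0],[0,0,0],-0.3]
    - [[0,0.1,0],[0,0,0],-0.3]

```text
clock: 5.82
ee_pos: [0.5554, 0.081, 0.1869]
orientation: [3.14, 0.0, 1.799]
ft_force: [0.8, 0.1, 0.5]
opening: 0.351
finger_force: 0.0
```

Request:
step_arm:
  moves:
    - [[0,0.1,0],[0,0,0],-0.3]
    - [[0,0.1,0],[0,0,0],-0.3]

```text
clock: 6.08
ee_pos: [0.556, 0.0812, 0.1867]
orientation: [3.141, 0.0, 1.799]
ft_force: [-0.6, -0.0, -0.4]
opening: 0.348
finger_force: 0.0
```

Request:
step_arm:
  moves:
    - [[0,0.1,0],[0,0,0],-0.3]
    - [[0,0.1,0],[0,0,0],-0.3]

```text
clock: 6.32
ee_pos: [0.5569, 0.0814, 0.1867]
orientation: [3.141, -0.0, 1.799]
ft_force: [-0.1, -0.4, 0.9]
opening: 0.351
finger_force: 0.0
```

```bash
cat > chk.py <<'E'
from h import *
s=state();print(s['clock'],c(s['ee_pos']),s['ft_force']@C,s['finger_force'],s['opening'])
f=cam('side')
h=cv2.cvtColor(f['image'],cv2.COLOR_BGR2HSV);m=cv2.inRange(h,(20,120,120),(38,255,255));m[:,:310]=0;m[:,350:]=0;m[:228]=0;m[260:]=0
n,l,st,cc=cv2.connectedComponentsWithStats(m)
for i in range(1,n):
  if st[i][4]>8: print(st[i],cc[i],c(onz(f,*cc[i],.139)))
E
python3 chk.py
```

```text
6.325 [-0.09586434  0.00321148  0.1866965 ] [-0.21430096 -0.33103134  0.92311965] 0.0 0.3511756926044269
[334 240  10   6  50] [338.54 242.72] [-0.00526533 -0.00808861  0.139     ]
```

Contact force fell to zero while the gripper was still advancing, so the catch has drawn the tray in. A gentle nudge will confirm that it is held.

Request:
step_arm:
  moves:
    - [[0,0.1,0],[0,0,0],-0.3]
    - [[0,0.1,0],[0,0,0],-0.3]

```text
clock: 6.62
ee_pos: [0.5579, 0.0816, 0.1867]
orientation: [3.141, 0.0, 1.799]
ft_force: [0.1, -0.1, 1.4]
opening: 0.349
finger_force: 0.0
```

Request:
step_arm:
  moves:
    - [[0,0.05,0],[0,0,0],-0.3]
    - [[0,0.1,0],[0,0,0],-0.3]

```text
clock: 6.88
ee_pos: [0.5584, 0.0817, 0.1866]
orientation: [-3.14, -0.0, 1.799]
ft_force: [-2.6, -0.4, 1.9]
opening: 0.349
finger_force: 1.1
```

```bash
python3 chk.py; python3 - <<'E'
from h import *
f=cam('wrist');cv2.imwrite('pics/w4.png',f['image'])
E
```

```text
6.875 [-0.09429455  0.00318634  0.1865717 ] [-2.65919863  0.25535899  1.87648424] 1.052529327571392 0.3491718563462753
[334 240  10   7  51] [338.58823529 242.68627451] [-0.005118   -0.00797899  0.139     ]
```

View pics/w4.png

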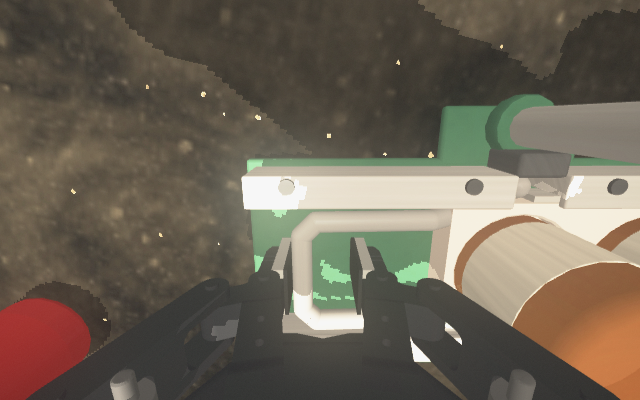

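The bar touches the rear pad again with 2.7 N and the tray has not moved, so it is seated at the near-pocket click. Back off, rise, then go over to the lever.

Request:
step_arm:
  moves:
    - [[0,-0.9,0],[0,0,0],-0.3]
    - [[0,-0.9,0],[0,0,0],-0.3]
    - [[0,-0.9,-3],[0,0,0],-0.3]
    - [[0,-0.9,-8],[0,0,0],-0.6]
    - [[0,-0.9,-13],[0,0,0],-1]
    - [[0,-0.9,-18],[0,0,0],-1]
    - [[0,-0.9,-23],[0,0,0],-1]
    - [[0,-0.9,-28],[0,0,0],-1]
    - [[0,-0.9,-33],[0,0,0],-1]
    - [[0,-0.9,-35.5],[0,0,0],-1]
    - [[0,-0.9,-35.5],[0,0,0],-1]

```text
clock: 8.35
ee_pos: [0.5503, 0.0794, 0.5437]
orientation: [3.137, -0.001, 1.799]
ft_force: [-0.2, 0.5, 0.1]
opening: 0.001
finger_force: 0.0
```

```bash
python3 - <<'E'
from h import *
s=state();print(s['clock'],c(s['ee_pos']),s['orientation'],s['ft_force'],s['opening'],s['joint_positions'].round(2))
print('grip',c([.5643,-.0538,.3193]), mv(w(-.119,-.132,.54),1.799))
for th in np.arange(0,1.051,.15): print(th.round(2),12-150*np.cos(.5-th),245+150*np.sin(.5-th))
E
```

```text
8.35 [-0.10273995  0.00280777  0.54369225] [ 3.13707156e+00 -8.62751259e-04  1.79865201e+00] [-0.20029843  0.53068097  0.07304994] 0.0012220347854510684 [-0.76  0.19  0.6   1.69 -0.11  1.3   0.09]
grip [-0.11930269 -0.13014684  0.3193    ] (array([-13.48,  -1.62,   0.35]), array([ 0.005, -0.001, -0.   ]))
0.0 -119.63738428355592 316.91383079063047
0.15 -128.90590692710683 296.4346711183177
0.3 -135.00998667618623 274.80039961925917
0.45 -137.81253905924495 252.49687539060176
0.6 -137.25062479170387 230.0249875029758
0.75 -133.3368632565967 207.88940611182156
0.9 -126.15914910043276 186.58724865370243
1.05 -115.87867830892586 166.59691566040112
```

Request:
step_arm:
  moves:
    - [[-4,-0.5,0.3],[0,0,0],-1]
    - [[-8,-1,0.3],[0,0,0],-1]
    - [[-12,-1.5,0.3],[0,0,0],-1]
    - [[-13.5,-1.6,0.3],[0,0,0],-1]
    - [[-13.5,-1.6,0.3],[0.005,0,0],-1]

```text
clock: 8.98
ee_pos: [0.5648, -0.0557, 0.5378]
orientation: [-3.135, -0.0, 1.797]
ft_force: [-0.2, 0.3, 0.4]
opening: -0.002
finger_force: 0.0
```

```bash
python3 - <<'E'
from h import *
s=state();print(s['clock'],c(s['ee_pos']),s['ft_force'],s['orientation'])
f=cam('side');t=cam('top')
a=cv2.resize(f['image'][130:310,240:400],None,fx=3.3,fy=3.3,interpolation=cv2.INTER_CUBIC)
cv2.imwrite('pics/s5.png',a)
E
```

```text
8.975 [-0.11921253 -0.13206811  0.53777406] [-0.19145096  0.28195151  0.36680911] [-3.13504542e+00 -3.44150405e-04  1.79707607e+00]
```

View pics/s5.png

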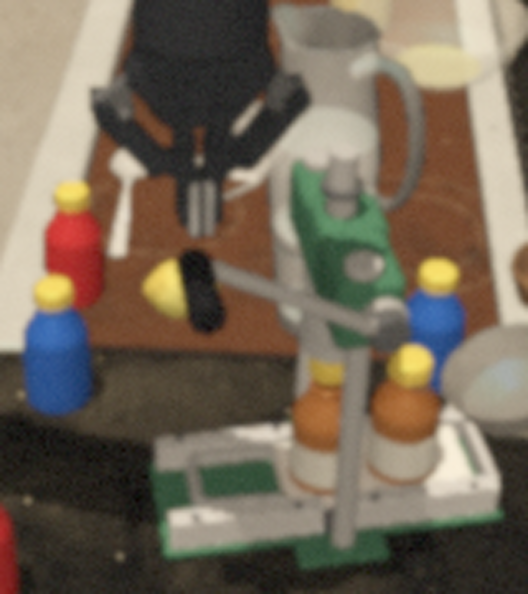

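The shut fingertips stand right above the grip, and bottle_1 is under the head. Press along the grip's arc.

Request:
step_arm:
  moves:
    - [[0,0,2.0],[0,0,0],-1]
    - [[0,0,3.6],[0,0,0],-1]
    - [[0,-0.5,4.6],[0,0,0],-1]
    - [[0,-0.9,5.7],[0,0,0],-1]
    - [[0,-1.3,6.7],[0,0,0],-1]
    - [[0,-1.6,7.8],[0,0,0],-1]
    - [[0,-1.8,8.9],[0,0,0],-1]
    - [[0,-1.9,10.0],[0,0,0],-1]
    - [[0,-1.9,11.1],[0,0,0],-1]
    - [[0,-1.8,12.3],[0,0,0],-1]
    - [[0,-1.7,13.4],[0,0,0],-1]
    - [[0,-1.7,13.4],[0,0,0],-1]

```text
clock: 10.58
ee_pos: [0.5478, -0.0592, 0.4038]
orientation: [-3.135, 0.0, 1.799]
ft_force: [-1.6, -0.1, 1.3]
opening: 0.003
finger_force: 0.8
```

Request:
step_arm:
  moves:
    - [[0,0.15,0.6],[0,0,0],-1]
    - [[0,0.3,1.1],[0,0,0],-1]
    - [[0,0.45,1.7],[0,0,0],-1]
    - [[0,0.6,2.2],[0,0,0],-1]
    - [[0,0.8,2.7],[0,0,0],-1]
    - [[0,1.0,3.2],[0,0,0],-1]
    - [[0,1.2,3.7],[0,0,0],-1]
    - [[0,1.4,4.2],[0,0,0],-1]
    - [[0,1.6,4.5],[0,0,0],-1]
    - [[0,1.7,4.7],[0,0,0],-1]
    - [[0,1.7,4.7],[0,0,0],-1]

```text
clock: 11.95
ee_pos: [0.5641, -0.0556, 0.3576]
orientation: [-3.137, 0.0, 1.799]
ft_force: [-1.3, -0.9, 2.8]
opening: 0.002
finger_force: 1.2
```

```bash
python3 - <<'E'
from h import *
s=state();print(s['clock'],c(s['ee_pos']),s['ft_force'])
f=cam('side')
cv2.imwrite('pics/s6.png',cv2.resize(f['image'][130:310,240:400],None,fx=3.3,fy=3.3,interpolation=cv2.INTER_CUBIC))
E
```

```text
11.95 [-0.11986917 -0.13182458  0.35757051] [-1.30295997 -0.8827241   2.77768737]
```

View pics/s6.png

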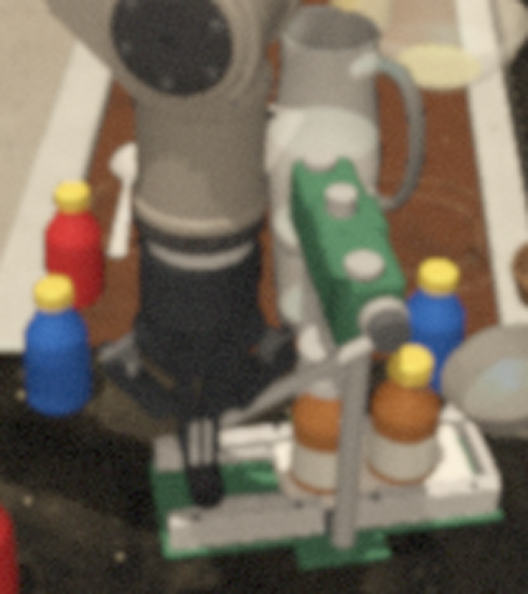

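The lever is down under the fingertips, with the bell over bottle_1's neck. Now small steps down until the stop is felt.

Request:
step_arm:
  moves:
    - [[0,0.1,0.2],[0,0,0],-1]
    - [[0,0.2,0.4],[0,0,0],-1]
    - [[0,0.2,0.4],[0,0,0],-1]

```text
clock: 12.38
ee_pos: [0.566, -0.0553, 0.3546]
orientation: [-3.137, -0.001, 1.799]
ft_force: [-5.6, 0.3, 13.5]
opening: -0.002
finger_force: 6.5
```

Request:
step_arm:
  moves:
    - [[0,0.1,0.2],[0,0,0],-1]
    - [[0,0.15,0.3],[0,0,0],-1]
    - [[0,0.15,0.3],[0,0,0],-1]

```text
clock: 12.75
ee_pos: [0.5671, -0.0553, 0.3527]
orientation: [-3.136, -0.002, 1.798]
ft_force: [-11.9, 0.8, 25.3]
opening: -0.0
finger_force: 12.6
```

25 N, well above the pressing force: the cap is home against the stop. Let the lever rise slowly with the fingers on it, then leave.

Request:
step_arm:
  moves:
    - [[0,-0.4,-1.0],[0,0,0],-1]
    - [[0,-1.0,-2.2],[0,0,0],-1]
    - [[0,-1.4,-3.4],[0,0,0],-1]
    - [[0,-1.8,-4.8],[0,0,0],-1]
    - [[0,-2.0,-6.4],[0,0,0],-1]
    - [[0,-2.0,-8.0],[0,0,0],-1]
    - [[0,-1.9,-9.6],[0,0,0],-1]
    - [[0,-1.6,-11.2],[0,0,0],-1]
    - [[0,-1.2,-12.8],[0,0,0],-1]
    - [[0,-0.6,-14.4],[0,0,0],-1]
    - [[0,-0.3,-16],[0,0,0],-1]
    - [[0,-0.3,-19],[0,0,0],-1]

```text
clock: 14.25
ee_pos: [0.5654, -0.0549, 0.5407]
orientation: [-3.133, -0.0, 1.799]
ft_force: [0.3, 0.7, 0.2]
opening: -0.001
finger_force: 0.0
```

Request:
step_arm:
  moves:
    - [[0,-4,-1],[0,0,0],-1]
    - [[0,-8,-1],[0,0,0],-1]
    - [[0,-8,-1],[0,0,0],-1]

```text
clock: 14.62
ee_pos: [0.4855, -0.075, 0.5518]
orientation: [-3.137, -0.002, 1.797]
ft_force: [0.6, -0.0, 0.1]
opening: -0.001
finger_force: 0.0
```

```bash
python3 - <<'E'
from h import *
s=state();print(s['clock'],c(s['ee_pos']),s['ft_force'])
f=cam('side');t=cam('top')
a=cv2.resize(f['image'][180:310,250:375],None,fx=4,fy=4,interpolation=cv2.INTER_CUBIC)
cv2.imwrite('pics/s7.png',a)
g=cv2.cvtColor(f['image'],cv2.COLOR_BGR2HSV);m=cv2.inRange(g,(20,120,120),(38,255,255))
n,l,st,cc=cv2.connectedComponentsWithStats(m)
for i in range(1,n):
  if st[i][4]>8 and 310<cc[i][0]<400 and 220<cc[i][1]<260: print(st[i],cc[i])
E
```

```text
14.625 [-0.20082268 -0.1329545   0.55176586] [ 0.57793384 -0.02203248  0.09591958]
[358 235  12  12 121] [363.68595041 240.54545455]
[334 240  10   9  77] [338.55844156 244.16883117]
```

View pics/s7.png

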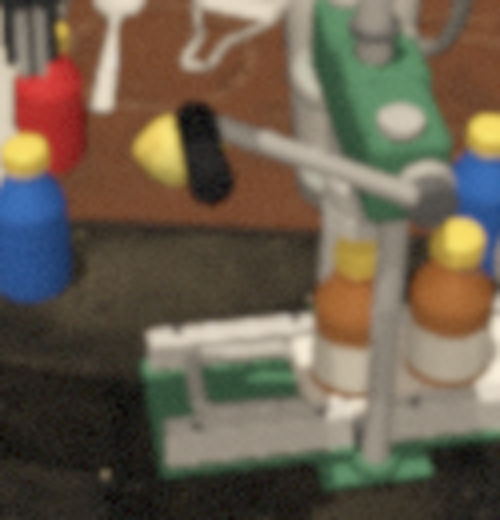

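Lever is back up, the tray is at the station with both bottles upright, and the bottle_1 cap's lower edge has dropped about 3 px (≈10 mm) to the bead. Handing in.

```bash
python3 -c "
from cell import *
print(job_done())"
```

```text
the job is handed in; nothing more can be done
None
```

I pushed the tray to the near-pocket click and pressed the near bottle's cap home. The lever is back up, both bottles are standing in the tray, and the job was handed in at about 15 s (no verdict came back).

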